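# Dock the roll tray and wedge the bay gate shut

## Task

Push the tray of rolls all the way home into the wooden tray bay, keeping it level, then swing the bay's blue gate fully shut behind it. Take hold of the wooden wedge by its red block and push or tap it, thin end first and flat on the bench, under the gate's lower rail from outside until it has clearly jammed the gate (forcing it up a little), then let go so that the wedge stays jammed by itself and the gate stays shut. Leave the scraper, the flour shaker and the bowl where they are.

Things in the scene. Friction and masses are not known exactly. Their poses are not given: they have to be found in the camera images.
- bay: Fixed three-sided plywood pen on the bench, no floor or roof. Origin: middle of its gateway, on the bench; +x into the bay (away from the robot), +y to the gate's hinge, z up. Side walls 15 mm thick, inner faces at y = +85 and -85 mm, from x = 8 to 223 mm; back wall's inner face at x = 200 mm; walls 66 mm high.
- gate_hinge (a point): Point on the gate's upright hinge axis, 68 mm above the bench, at bay x = 0, y = +92.5 mm (axis vertical; a steel pin 82 mm tall stands there).
- gate (a joint): Gate angle, rad: 0 = shut (along bay y, across the gateway at bay x = 0; it stops there). Grows as the free end swings out of the bay to bay -x (1.57 = gate points to bay -x, more = further round to bay +y), up to 2.2. It stays where it is left (hinge friction 0.06 N m).
- gate_edge (a point): Upper corner of the free end of the blue gate, in its middle plane, 172 mm from the hinge axis, 68 mm above the bench; moves with the gate. The panel is 12 mm thick, its top 68 mm above the bench; its lower edge is a round steel rail, 12 mm in diameter, underside 10 mm above the bench.
- gate_lift (a joint): How far the whole gate is forced up on its sprung hinge sleeve, m: 0 = down at rest, at most 0.006. Raising it takes about 3 N plus 2 N per mm. A wedge driven under the rail raises it; a tight jam is about 3 mm (some 8 to 17 N of push on the wedge, depending on friction).
- tray: Small aluminium baking tray, 125 mm along x, 140 mm along y, rim 12 mm high, about 0.45 kg, with two seeded rolls fixed on it (120 mm long, along y, up to 41 mm high, from x = -20 to +58 mm). Origin: centre of its underside, z up; +x is the end that goes into the bay first, up to the back wall; the handle is at the -x end.
- tray_handle (a point): Centre of the top of the tray's dark wooden handle block (26 mm along tray x, 18 mm along tray y, top 56 mm above the bench); at tray x = -47 mm, y = 0.
- wedge: Wooden wedge lying flat, 150 mm long (x), 40 mm wide (y), 0.12 kg. Origin: centre of its underside, z up. +x = thin end, 4 mm thick at x = +75 mm; the top rises 1 in 5 to 26 mm at x = -35 mm; then a red grip block 34 mm high to x = -75 mm. The rail meets the slope when the thin end is about 30 mm past the gate's plane; each further 5 mm lifts the gate 1 mm.
- wedge_tip (a point): Middle of the wedge's thin end, on its underside (wedge x = +75 mm).
- wedge_block (a point): Centre of the top of the wedge's red grip block (wedge x = -55 mm, 34 mm above its underside; block 40 by 40 mm).
- scraper: Bystander: bench scraper lying flat, steel blade about 85 x 130 mm with a white grip bar 135 mm long and 22 mm high. Origin on the bench under it.
- shaker: Bystander: upright metal flour shaker, diameter 68 mm, 110 mm tall. Origin: centre of its underside.
- bowl: Bystander: white bowl, diameter 110 mm, 50 mm tall. Origin: centre of its underside.
Things that resemble listed ones, but are neither listed nor needed, are in the scene too. Leave any orange or turquoise look-alike of the wedge alone. Leave any green or purple look-alike of the tray alone.

How it is judged:
By the outcome, as a careful person would: the job done as asked, in the order asked, and still so for the second after the job is handed in, with the robot touching nothing.
It also fails if it takes over 72 s, if anything falls off the work surface, if the arm or the gripper's body presses on something with over 40 N, if the wrist force passes 120 N, or if a joint passes its speed limit or range.

## Robot

A 6-joint arm with a two-finger parallel gripper is mounted at the origin on the work surface. World frame = base frame: x ahead of the robot, y to its left, z up, the work surface at z = 0. Lengths are in m, angles in rad, forces in N, time in s.
With the tool pointing down it reaches from about 0.4 to 0.825 m from the base axis. Payload 7 kg.
Tool frame: the origin (TCP) lies midway between the tips of the shut fingers; the grasp point (between the pads) lies hold_point_z behind it (hold_point_z is the distance from the TCP to the grasp point, in m); z points along the fingers, y is the line along which they close (so a half turn about z gives the same grasp; the last joint's range is limited). The gripper opens to 88 mm and grips with 3 to 60 N. Pads are 19 mm wide; open, the fingers measure 130 mm over their backs; the gripper's body (78 mm by 193 mm) begins 47 mm behind the grasp point.
Start: joints at [0.288, 0.359, 0.012, 0, -1.224, -0.288], TCP at [0.675, -0, 0.227] pointing down, gripper open.
Joint ranges: [-3.07, 3.07], [-1.43, 2.12], [-1.02, 1.25], [-3.03, 1.67], [-3.05, -0], [-3.03, 3.03]. Speed limits (rad/s): [2.39, 2.39, 3.01, 3.14, 3.14, 3.14].

## Interface

Orientations are given as [roll, pitch, yaw] about the fixed x, y, z axes, in that order (R = Rz(yaw) Ry(pitch) Rx(roll)).
In Python, from station import * gives the robot as it stands.
- The arm moves only by the tool apply_moves, never from a script. Its argument "steps" is a list of rows, each an object with "translation": the shift along the world's x, y, z scaled (see below), a list of three; "rotation": the turn, a rotation vector about the world's x, y, z scaled (see below), a list of three. A call has exactly 10 rows; each row is the pose to reach, as a shift and turn from the pose commanded when the call began; what a row does not reach only later rows make up. The controller multiplies each number of a shift by 250 mm and each number of a turn by 30 degrees. A row lasts 1/12 s, in which the tool goes at most 41.7 mm and 7.16 degrees, less where a joint would pass 70% of its speed; a pose out of reach is approached as far as the arm can. A call with a number of a shift or a turn outside -1 to 1 is refused whole. A call with a gripper value outside its range is refused whole. "jaw" is the closure, from -1 (fully open) to 1 (shut), so that 0 is half open, set as the call begins (left out, the last holds). The fingers move at their own pace and stop on an object; "newtons" is the grip in N (left out, the last holds). Time passes only in rows, so rows that repeat a pose let the fingers close, or fill a call up. It gives the time, the measured TCP pose, the force, the opening and the grip force at its end, in the units of the state.
- get_state(): the state, without advancing time (a new reading comes with each control period).
- grab_frame(name): name is "scene" or "side" or "wrist"; returns the picture (480x640x3 uint8, blue, green, red); there is no depth.
- camera_model(name): a dict with "fx", "fy", "cx", "cy" (pixels), "k1" (the pictures are not rectified: a ray, as slopes to the right and down, at radius r is drawn at 1 + k1 r^2 times it, then the intrinsics apply), "xyz" and "rotation" of the camera in the world. Camera axes: x right, y down, z forward; pixel columns grow to the right and rows downward; lengths in m; the calibration is good to about 2 mm. A picture is of the moment at which its call begins: read the wrist's pose just before it. camera_model takes no time and is no camera call; for the wrist camera it gives the pose at the moment of the call.
- job_done(): hands the job in; it is judged then, once.
The state is a dict: "t": time; "q": joint angles; "qd": joint speeds; "joint_efforts": joint torques, N m; "eef_pos": TCP position; "ee_rot": TCP orientation; "force": force on the tool from outside, world axes, zero at the start; "moment": the same for the moment, N m; "width": finger opening in m; "gripper_force": force on a finger pad.
Only numpy, scipy, OpenCV 4.12 (cv2) and the standard library are available. Lean on these libraries where they do the work, as an engineer would, in place of code of your own. Each camera call takes 0.05 s, during which the arm holds its last target. There are 200 camera calls.

## Working session

There is one attempt and no reset: what is moved stays moved. The work goes in short steps, Python scripts to look and compute and a tool call to move; the robot and the scene stay as the last step left them, time stands still between calls to the robot, and variables do not carry over. Pictures are saved under pics/ and viewed, at most 11 in all, crops included, and the job is handed in when it is done.

Besides the shell and the picture viewer there is one more tool, called as name(argument=value, ...) on one line, values as JSON. apply_moves: Moves the arm, as the interface text tells. Shifts and turns lie within -1 to 1; 1 stands for 250 mm of shift or 30 degrees of turn. Its arguments: {"type":"object","properties":{"steps":{"type":"array"},"jaw":{"type":"number"},"newtons":{"type":"number"}},"required":["steps"]}

```bash
ls; mkdir -p pics; python3 - <<'E'
from station import *
import cv2
s=get_state(); print({k:s[k] for k in("t","eef_pos","ee_rot","width","force")})
for n in("scene","side"):
    cv2.imwrite(f"pics/{n}0.png",grab_frame(n)); c=camera_model(n); print(n,c)
E
```

```text
pics
{'t': 0.0, 'eef_pos': array([ 6.74525066e-01, -4.66658005e-05,  2.25613627e-01]), 'ee_rot': array([ 3.13995666e+00, -1.44340247e-04, -1.57093498e+00]), 'width': 0.08732412401978551, 'force': array([-0.39895581,  0.41524124,  0.18139983])}
scene {'fx': 467.8054040037024, 'fy': 467.8054040037024, 'cx': 318.43839730001645, 'cy': 234.5932597755713, 'k1': 0.013559240463940456, 'xyz': array([1.1121594 , 0.56305058, 1.0801071 ]), 'rotation': array([-2.49929535, -0.00964481,  2.23746606])}
side {'fx': 585.420925820229, 'fy': 585.420925820229, 'cx': 331.06283807548033, 'cy': 240.19456107396286, 'k1': -0.0406555963254111, 'xyz': array([ 0.2121579 , -0.96977973,  0.86864934]), 'rotation': array([-2.18372695,  0.0068803 , -0.29095186])}
```

View pics/scene0.png

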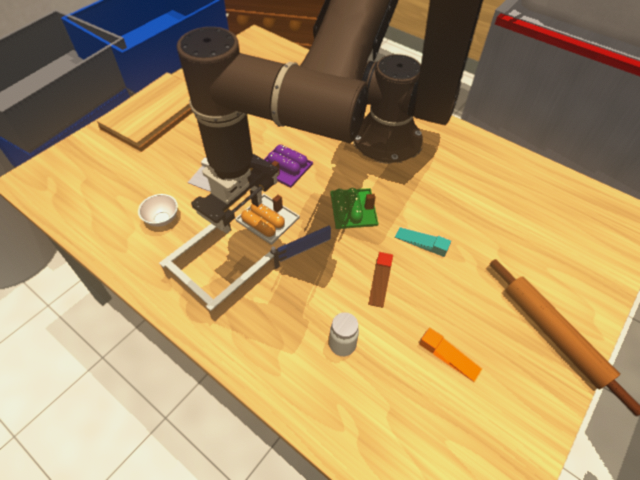

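View pics/side0.png

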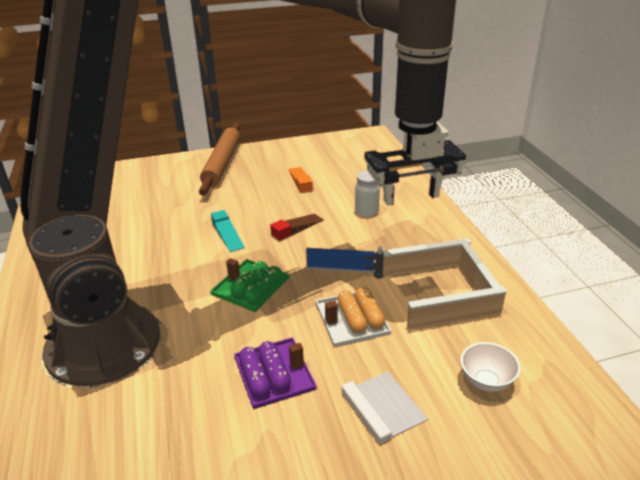

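Scene view: the bay is at about (220,270), the blue gate at (303,243), the grey tray with golden rolls at (265,218), and the bowl, shaker and scraper are bystanders. There are three wedge candidates in the side view: red and brown at (297,224), turquoise at (227,230) and orange at (301,180). The red and brown one fits, being plain wood with a red block. There are three tray candidates: aluminium with golden rolls at (353,315), green at (250,283) and purple at (275,370). The aluminium one fits. I'll confirm both in one crop.

```bash
cat > h.py <<'E'
from station import *
import cv2, numpy as np
from scipy.spatial.transform import Rotation as R
def K(c): return np.array([[c["fx"],0,c["cx"]],[0,c["fy"],c["cy"]],[0,0,1.]])
def ray(c,px):
    p=cv2.undistortPoints(np.array(px,float).reshape(-1,1,2),K(c),np.array([c["k1"],0,0,0]))[:,0]
    return np.c_[p,np.ones(len(p))]@R.from_euler("xyz",c["rotation"]).as_matrix().T
def onz(c,px,z):
    d=ray(c,px); o=np.array(c["xyz"]); return o+d*((np.asarray(z)-o[2])/d[:,2])[:,None]
def proj(c,P):
    M=R.from_euler("xyz",c["rotation"]).as_matrix().T; t=-M@np.array(c["xyz"])
    return cv2.projectPoints(np.array(P,float).reshape(-1,1,3),cv2.Rodrigues(M)[0],t,K(c),np.array([c["k1"],0,0,0]))[0][:,0]
E
python3 - <<'E'
import cv2
im=cv2.imread("pics/side0.png")[170:350,205:515]
cv2.imwrite("pics/crop1.png",cv2.resize(im,None,fx=2.5,fy=2.5,interpolation=cv2.INTER_CUBIC))
E
```

```text
(no output)
```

View pics/crop1.png

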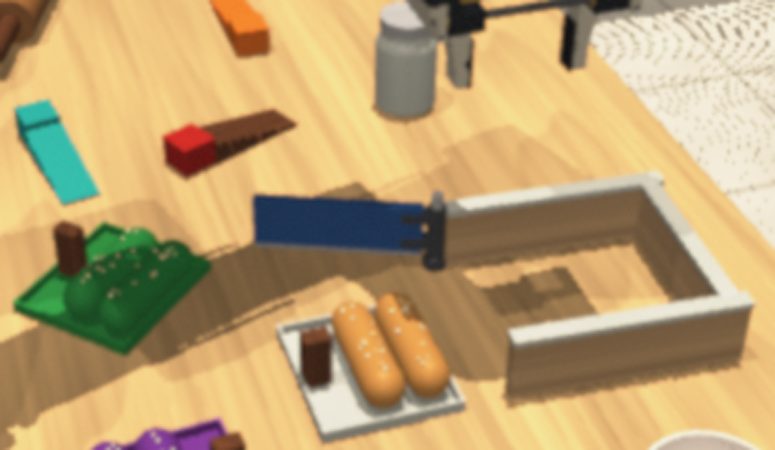

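The crop confirms the brown wedge with the red block (block top at crop (190,136), tip at about (287,118)) and the aluminium tray (handle top at (317,333)). The gate stands open with its free end at (257,197) and the hinge pin at (437,197). Now the first estimates.

```bash
python3 - <<'E'
from h import *
np.set_printoptions(precision=4,suppress=True)
c=camera_model("side")
pts={"pin":(437,196,.082),"free":(256,197,.068),"Rout_front":(511,337,.066),"Rout_back":(750,302,.066),"Lout_back":(662,178,.066),"in_back_L":(640,187,.066),"in_back_R":(710,295,.066),
"handle":(317,333,.056),"trA":(279,328,.012),"trB":(325,436,.012),"trC":(464,405,.012),"block":(190,137,.034),"tipA":(296,124,.004),"tipB":(277,111,.004),"blkfar":(190,125,.034),"blkL":(165,141,.034),"blkR":(215,133,.034),"blknear":(190,152,.034)}
for k,(u,v,z) in pts.items(): print(k,onz(c,[(u/2.5+205,v/2.5+170)],z)[0])
s=camera_model("scene"); print("scene")
S={"wb":(385,259,.034),"hand":(278,200,.056),"free":(330,231,.068),"bayRback_out":(163,263,.066),"bayLback_out":(211,305,.066),"pin":(275,254,.08)}
for k,(u,v,z) in S.items(): print(k,onz(s,[(u,v)],z)[0])
im=cv2.imread("pics/scene0.png"); hsv=cv2.cvtColor(im,cv2.COLOR_BGR2HSV)
m=((hsv[...,0]<6)|(hsv[...,0]>174))&(hsv[...,1]>180)&(hsv[...,2]>150)
m=m.astype(np.uint8); n,l,st,ce=cv2.connectedComponentsWithStats(m)
for i in range(1,n):
    if st[i,4]>20: print(st[i],ce[i],onz(s,[ce[i]],.034)[0])
E
```

```text
pin [0.625 0.039 0.082]
free [0.4708 0.1054 0.068 ]
Rout_front [ 0.622  -0.1442  0.066 ]
Rout_back [ 0.8334 -0.1632  0.066 ]
Lout_back [0.848  0.0235 0.066 ]
in_back_L [0.8212 0.0164 0.066 ]
in_back_R [ 0.8055 -0.1448  0.066 ]
handle [ 0.474  -0.0813  0.056 ]
trA [ 0.4579 -0.0169  0.012 ]
trB [ 0.458  -0.1562  0.012 ]
trC [ 0.579  -0.1559  0.012 ]
block [0.4436 0.2731 0.034 ]
tipA [0.5671 0.3086 0.004 ]
tipB [0.5544 0.3398 0.004 ]
blkfar [0.4486 0.2953 0.034 ]
blkL [0.4174 0.2735 0.034 ]
blkR [0.47   0.2727 0.034 ]
blknear [0.4376 0.2462 0.034 ]
scene
wb [0.4435 0.2777 0.034 ]
hand [ 0.4787 -0.0715  0.056 ]
free [0.4818 0.1195 0.068 ]
bayRback_out [ 0.8316 -0.1548  0.066 ]
bayLback_out [0.84   0.0298 0.066 ]
pin [0.6376 0.0589 0.08  ]
[502  16  11   5  34] [507.0882  17.6176] [-0.923   0.0009  0.034 ]
[514  20 126  47 648] [578.8441  42.8164] [-0.9227  0.3103  0.034 ]
[377 253  15  13 146] [384.3425 258.9863] [0.4446 0.2763 0.034 ]
```

apply_moves(steps=[{"translation": [-0.16,-0.07,0],"rotation": [0,0,0.2]},{"translation": [-0.32,-0.14,0],"rotation": [0,0,0.4]},{"translation": [-0.48,-0.21,0],"rotation": [0,0,0.6]},{"translation": [-0.64,-0.28,0],"rotation": [0,0,0.8]},{"translation": [-0.8,-0.34,0],"rotation": [0,0,1]},{"translation": [-0.8,-0.34,0],"rotation": [0,0,1]},{"translation": [-0.8,-0.34,0],"rotation": [0,0,1]},{"translation": [-0.8,-0.34,0],"rotation": [0,0,1]},{"translation": [-0.8,-0.34,0],"rotation": [0,0,1]},{"translation": [-0.8,-0.34,0],"rotation": [0,0,1]}], jaw=-1, newtons=30)

```text
t: 0.93
eef_pos: [0.4758, -0.0847, 0.2263]
ee_rot: [3.141, 0.0, -1.047]
force: [0.4, 0.8, -0.7]
width: 0.0872
gripper_force: 0.0
```

apply_moves(steps=[{"translation": [0,0,0],"rotation": [0,0,0.2]},{"translation": [0,0,0],"rotation": [0,0,0.4]},{"translation": [0,0,0],"rotation": [0,0,0.6]},{"translation": [0,0,0],"rotation": [0,0,0.8]},{"translation": [0,0,0],"rotation": [0,0,1]},{"translation": [0,0,0],"rotation": [0,0,1]},{"translation": [0,0,0],"rotation": [0,0,1]},{"translation": [0,0,0],"rotation": [0,0,1]},{"translation": [0,0,0],"rotation": [0,0,1]},{"translation": [0,0,0],"rotation": [0,0,1]}])

```text
t: 1.77
eef_pos: [0.4751, -0.085, 0.2265]
ee_rot: [3.141, 0.0, -0.525]
force: [0.1, -0.1, 0.0]
width: 0.0877
gripper_force: 0.0
```

apply_moves(steps=[{"translation": [0,0,0],"rotation": [0,0,0.2]},{"translation": [0,0,0],"rotation": [0,0,0.4]},{"translation": [0,0,0],"rotation": [0,0,0.6]},{"translation": [0,0,0],"rotation": [0,0,0.8]},{"translation": [0,0,0],"rotation": [0,0,1]},{"translation": [0,0,0],"rotation": [0,0,1]},{"translation": [0,0,0],"rotation": [0,0,1]},{"translation": [0,0,0],"rotation": [0,0,1]},{"translation": [0,0,0],"rotation": [0,0,1]},{"translation": [0,0,0],"rotation": [0,0,1]}])

```text
t: 2.6
eef_pos: [0.475, -0.085, 0.2266]
ee_rot: [-3.142, -0.0, -0.002]
force: [-0.4, -0.4, -0.6]
width: 0.0876
gripper_force: 0.0
```

```bash
python3 - <<'E'
from h import *
import station
print([n for n in dir(station) if not n.startswith("_")], getattr(station,"hold_point_z",None))
s=get_state(); print({k:np.round(s[k],4) for k in("t","q","eef_pos","ee_rot","width","force")}); print(s.keys())
cw=camera_model("wrist"); print(cw)
cv2.imwrite("pics/wrist1.png",grab_frame("wrist")); cv2.imwrite("pics/scene1.png",grab_frame("scene")); cv2.imwrite("pics/side1.png",grab_frame("side"))
c=camera_model("side"); print("shaker base",onz(c,[(367,210)],0)[0],"bowl",onz(c,[(489,378)],0.01)[0])
E
```

```text
['Unreachable', 'camera_model', 'get_state', 'grab_frame', 'hold_point_z', 'job_done'] 0.0188
{'t': np.float64(2.6), 'q': array([ 0.2317,  0.0371, -0.3979, -0.    , -1.1358,  1.3374]), 'eef_pos': array([ 0.475 , -0.085 ,  0.2266]), 'ee_rot': array([-3.1416e+00, -0.0000e+00, -1.8000e-03]), 'width': np.float64(0.0876), 'force': array([-0.3849, -0.3603, -0.6044])}
dict_keys(['t', 'q', 'qd', 'joint_efforts', 'eef_pos', 'ee_rot', 'force', 'moment', 'gripper_force', 'width'])
{'fx': 379.4436936266036, 'fy': 379.4436936266036, 'cx': 317.29371177607607, 'cy': 236.1966785045283, 'k1': -0.06429494051933313, 'xyz': array([ 0.54605559, -0.08598836,  0.38630299]), 'rotation': array([ 2.87218594e+00, -7.00879742e-05, -1.57297537e+00])}
shaker base [0.69814383 0.32544561 0.        ] bowl [ 0.71389513 -0.32703499  0.01      ]
```

View pics/wrist1.png

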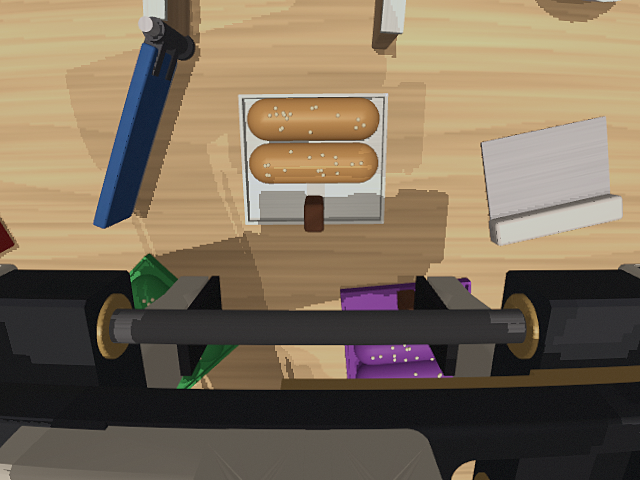

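The wrist view shows tray rim corners at (239,94), (387,94), (246,223) and (383,223), and the handle at (314,205). The pin top is at (148,25), the gate's free end at (98,226), and the front of the bay's right wall at (390,33).

```bash
python3 - <<'E'
from h import *
np.set_printoptions(precision=4,suppress=True)
c=camera_model("wrist")
im=cv2.imread("pics/wrist1.png")
for k,u,v,z in [("TL",239,94,.012),("TR",387,94,.012),("BL",246,223,.012),("BR",383,223,.012),("handle",314,203,.056),("pin",147,25,.082),("free",99,226,.068),("Rin_front",384,31,.066),("Rout_front",402,33,.066)]:
    print(k,onz(c,[(u,v)],z)[0])
hsv=cv2.cvtColor(im,cv2.COLOR_BGR2HSV)[190:240,295:330]
m=(hsv[...,2]<110)&(hsv[...,1]>90)
ys,xs=np.nonzero(m); print("dark handle",xs.min()+295,xs.max()+295,ys.min()+190,ys.max()+190)
print(im[190:236:3,313])
E
```

```text
TL [ 0.5811 -0.0126  0.012 ]
TR [ 0.5809 -0.1513  0.012 ]
BL [ 0.4567 -0.0134  0.012 ]
BR [ 0.4565 -0.1526  0.012 ]
handle [ 0.4852 -0.083   0.056 ]
pin [0.6252 0.0406 0.082 ]
free [0.4677 0.107  0.068 ]
Rin_front [ 0.6229 -0.1378  0.066 ]
Rout_front [ 0.6216 -0.152   0.066 ]
dark handle 304 323 196 231
[[189 197 201]
 [190 198 203]
 [  4  12  34]
 [ 18  27  44]
 [ 18  27  45]
 [ 28  41  68]
 [ 32  48  80]
 [ 32  48  79]
 [ 33  46  77]
 [ 31  45  74]
 [ 30  46  74]
 [ 29  44  71]
 [ 29  46  73]
 [ 31  46  75]
 [ 66  93 119]
 [ 86 120 148]]
```

The handle top, taking out its visible front face, centres at about (0.472,-0.083), which agrees with the tray corners (tray yaw about 0). The bay origin is about (0.620,-0.052), with yaw about -4.2°. I'll descend and grip the handle.

apply_moves(steps=[{"translation": [-0.01,0.008,-0.12],"rotation": [0,0,0]},{"translation": [-0.01,0.008,-0.24],"rotation": [0,0,0]},{"translation": [-0.01,0.008,-0.36],"rotation": [0,0,0]},{"translation": [-0.01,0.008,-0.48],"rotation": [0,0,0]},{"translation": [-0.01,0.008,-0.58],"rotation": [0,0,0]},{"translation": [-0.01,0.008,-0.66],"rotation": [0,0,0]},{"translation": [-0.01,0.008,-0.72],"rotation": [0,0,0]},{"translation": [-0.01,0.008,-0.77],"rotation": [0,0,0]},{"translation": [-0.01,0.008,-0.795],"rotation": [0,0,0]},{"translation": [-0.01,0.008,-0.795],"rotation": [0,0,0]}])

```text
t: 3.58
eef_pos: [0.4716, -0.0832, 0.0266]
ee_rot: [3.141, 0.003, -0.0]
force: [-0.3, 0.3, -0.3]
width: 0.0878
gripper_force: 0.0
```

apply_moves(steps=[{"translation": [0,0,0],"rotation": [0,0,0]},{"translation": [0,0,0],"rotation": [0,0,0]},{"translation": [0,0,0],"rotation": [0,0,0]},{"translation": [0,0,0],"rotation": [0,0,0]},{"translation": [0,0,0],"rotation": [0,0,0]},{"translation": [0,0,0],"rotation": [0,0,0]},{"translation": [0,0,0],"rotation": [0,0,0]},{"translation": [0,0,0],"rotation": [0,0,0]},{"translation": [0,0,0],"rotation": [0,0,0]},{"translation": [0,0,0],"rotation": [0,0,0]}], jaw=1, newtons=25)

```text
t: 4.42
eef_pos: [0.4725, -0.083, 0.0278]
ee_rot: [3.142, 0.0, 0.0]
force: [-0.2, 0.4, -0.0]
width: 0.0267
gripper_force: 0.0
```

apply_moves(steps=[{"translation": [0,0,0],"rotation": [0,0,0]},{"translation": [0,0,0],"rotation": [0,0,0]},{"translation": [0,0,0],"rotation": [0,0,0]},{"translation": [0.002,0.02,0],"rotation": [0,0,-0.02]},{"translation": [0.004,0.05,0],"rotation": [0,0,-0.05]},{"translation": [0.006,0.08,0],"rotation": [0,0,-0.08]},{"translation": [0.008,0.11,0],"rotation": [0,0,-0.11]},{"translation": [0.01,0.14,0],"rotation": [0,0,-0.14]},{"translation": [0.012,0.166,0],"rotation": [0,0,-0.14]},{"translation": [0.012,0.166,0],"rotation": [0,0,-0.14]}])

```text
t: 5.25
eef_pos: [0.4754, -0.0406, 0.0278]
ee_rot: [-3.141, 0.0, -0.073]
force: [-1.3, 1.8, 1.0]
width: 0.0172
gripper_force: 24.9
```

```bash
python3 - <<'E'
from h import *
s=get_state(); print(np.round(s["eef_pos"],4),np.round(s["ee_rot"],4),s["width"],s["gripper_force"],np.round(s["force"],1))
im=grab_frame("side"); c=camera_model("side")
cv2.imwrite("pics/side2.png",im)
cv2.imwrite("pics/crop2.png",cv2.resize(im[190:350,300:520],None,fx=3.6,fy=3.6,interpolation=cv2.INTER_CUBIC))
E
```

```text
[ 0.4754 -0.0406  0.0278] [-3.1414e+00  2.0000e-04 -7.2700e-02] 0.017228732046706746 24.92477148771286 [-1.3  1.8  1. ]
```

View pics/crop2.png

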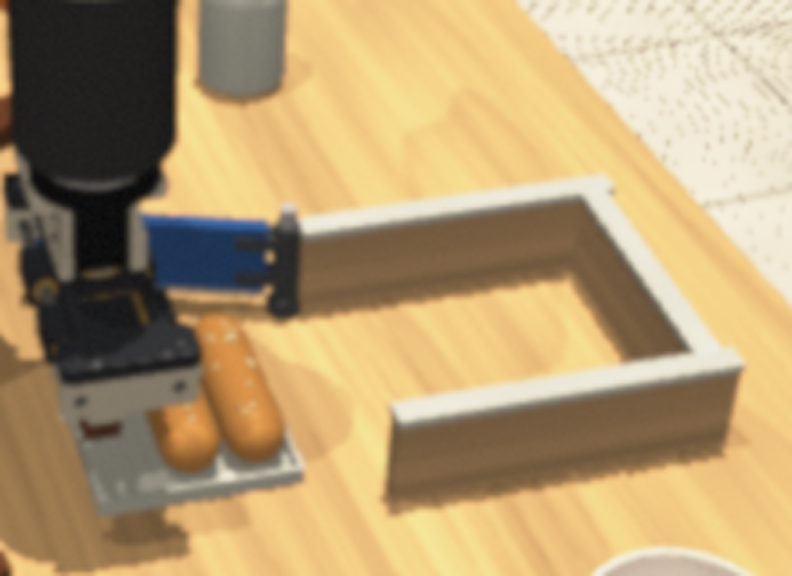

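The side crop shows the tray gripped with the bay ahead of it, the right wall top running (398,420)-(742,367) and the far wall's inner edge (300,238)-(580,197). I'll compute the bay axis.

```bash
python3 - <<'E'
from h import *
np.set_printoptions(precision=4,suppress=True)
c=camera_model("side")
f=lambda u,v,z:onz(c,[(u/3.6+300,v/3.6+190)],z)[0]
a,b=f(398,421,.066),f(740,370,.066); l1,l2=f(305,238,.066),f(580,196,.066); k1,k2=f(395,405,.066),f(690,354,.066)
for p,q in((a,b),(l1,l2),(k1,k2)): print(p,q,np.degrees(np.arctan2(*(q-p)[1::-1])))
print("back in R,L",f(692,352,.066),f(582,194,.066))
print("tray near edge",f(104,512,.012),f(302,477,.012), f(282,430,.012))
yaw=np.radians(-4.2);Rm=np.array([[np.cos(yaw),-np.sin(yaw)],[np.sin(yaw),np.cos(yaw)]])
O=np.array([.62,-.052])
for n,p in dict(a=a,b=b,l1=l1,l2=l2,k1=k1,k2=k2).items(): print(n,Rm.T@(p[:2]-O))
E
```

```text
[ 0.6217 -0.151   0.066 ] [ 0.8312 -0.1693  0.066 ] -4.9747556917496425
[0.6336 0.0279 0.066 ] [0.8221 0.0176 0.066 ] -3.121501091230498
[ 0.6255 -0.1378  0.066 ] [ 0.8104 -0.1475  0.066 ] -2.994335104118288
back in R,L [ 0.8125 -0.1462  0.066 ] [0.8244 0.0193 0.066 ]
tray near edge [ 0.4561 -0.1187  0.012 ] [ 0.5759 -0.1249  0.012 ] [ 0.5791 -0.0828  0.012 ]
a [ 0.009  -0.0987]
b [ 0.2192 -0.1015]
l1 [0.0077 0.0807]
l2 [0.1965 0.0842]
k1 [ 0.0117 -0.0852]
k2 [ 0.1969 -0.0813]
```

Bay estimate confirmed to within about 4 mm. I'll push the tray in.

apply_moves(steps=[{"translation": [0.06,-0.004,0],"rotation": [0,0,0]},{"translation": [0.14,-0.01,0],"rotation": [0,0,0]},{"translation": [0.22,-0.016,0],"rotation": [0,0,0]},{"translation": [0.32,-0.023,0],"rotation": [0,0,0]},{"translation": [0.42,-0.03,0],"rotation": [0,0,0]},{"translation": [0.52,-0.037,0],"rotation": [0,0,0]},{"translation": [0.62,-0.044,0],"rotation": [0,0,0]},{"translation": [0.72,-0.051,0],"rotation": [0,0,0]},{"translation": [0.8,-0.057,0],"rotation": [0,0,0]},{"translation": [0.86,-0.061,0],"rotation": [0,0,0]}])

```text
t: 6.13
eef_pos: [0.6894, -0.0575, 0.0276]
ee_rot: [3.141, 0.005, -0.073]
force: [-11.7, 1.1, 12.3]
width: 0.0176
gripper_force: 25.0
```

apply_moves(steps=[{"translation": [0.01,-0.001,0],"rotation": [0,0,0]},{"translation": [0.02,-0.002,0],"rotation": [0,0,0]},{"translation": [0.03,-0.002,0],"rotation": [0,0,0]},{"translation": [0.04,-0.003,0],"rotation": [0,0,0]},{"translation": [0.05,-0.004,0],"rotation": [0,0,0]},{"translation": [0.06,-0.004,0],"rotation": [0,0,0]},{"translation": [0.064,-0.004,0],"rotation": [0,0,0]},{"translation": [0.068,-0.005,0],"rotation": [0,0,0]},{"translation": [0.072,-0.005,0],"rotation": [0,0,0]},{"translation": [0.072,-0.005,0],"rotation": [0,0,0]}])

```text
t: 6.97
eef_pos: [0.7062, -0.0585, 0.0276]
ee_rot: [3.141, 0.004, -0.073]
force: [-7.6, -0.4, 6.6]
width: 0.0177
gripper_force: 25.0
```

apply_moves(steps=[{"translation": [0.004,0,0],"rotation": [0,0,0]},{"translation": [0.008,0,0],"rotation": [0,0,0]},{"translation": [0.01,0,0],"rotation": [0,0,0]},{"translation": [0.012,-0.001,0],"rotation": [0,0,0]},{"translation": [0.014,-0.001,0],"rotation": [0,0,0]},{"translation": [0.016,-0.001,0],"rotation": [0,0,0]},{"translation": [0.018,-0.001,0],"rotation": [0,0,0]},{"translation": [0.02,-0.001,0],"rotation": [0,0,0]},{"translation": [0.02,-0.001,0],"rotation": [0,0,0]},{"translation": [0.02,-0.001,0],"rotation": [0,0,0]}])

```text
t: 7.8
eef_pos: [0.7108, -0.0588, 0.0275]
ee_rot: [3.141, 0.005, -0.073]
force: [-9.1, 0.9, 8.4]
width: 0.0181
gripper_force: 25.0
```

```bash
python3 - <<'E'
from h import *
s=get_state(); print(np.round(s["eef_pos"],4),np.round(s["ee_rot"],4),s["width"],np.round(s["force"],1),np.round(s["moment"],2))
im=grab_frame("side"); sc=grab_frame("scene")
a=cv2.resize(im[210:340,350:520],None,fx=4,fy=4,interpolation=cv2.INTER_CUBIC)
cv2.imwrite("pics/crop3.png",a); cv2.imwrite("pics/scene3.png",sc)
E
```

```text
[ 0.7108 -0.0588  0.0275] [ 3.1409  0.005  -0.0734] 0.01806662681332768 [-9.1  0.9  8.4] [0.17 3.32 0.  ]
```

View pics/crop3.png

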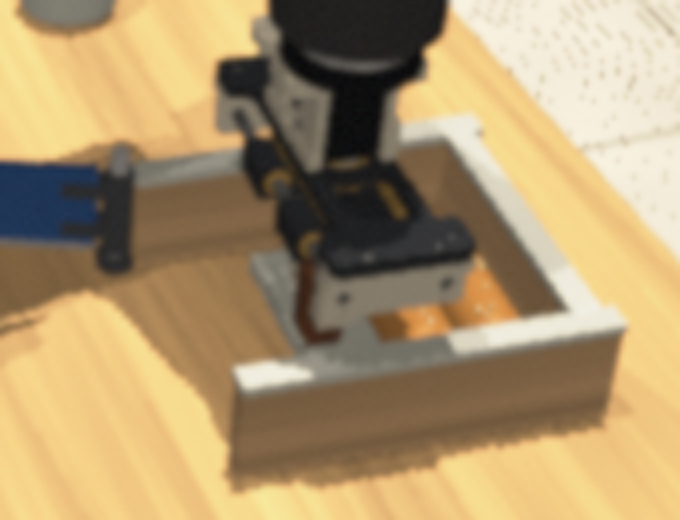

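```bash
python3 - <<'E'
from h import *
np.set_printoptions(precision=4,suppress=True)
c=camera_model("side")
yaw=np.radians(-4.2);Rm=np.array([[np.cos(yaw),-np.sin(yaw)],[np.sin(yaw),np.cos(yaw)]]);O=np.array([.62,-.052])
for n,u,v,z in(("trayBL",252,260,.012),("rear low",298,343,.012),("handle top back?",298,262,.056),("handle base rear",310,340,.003)):
    p=onz(c,[(u/4+350,v/4+210)],z)[0]; print(n,p,Rm.T@(p[:2]-O))
print("tcp",Rm.T@(np.array([.7108,-.0588])-O))
E
```

```text
trayBL [0.6987 0.0061 0.012 ] [0.0742 0.0637]
rear low [ 0.6938 -0.0705  0.012 ] [ 0.075 -0.013]
handle top back? [ 0.6974 -0.0533  0.056 ] [0.0773 0.0044]
handle base rear [ 0.7065 -0.0606  0.003 ] [ 0.0869 -0.0023]
tcp [ 0.0911 -0.0001]
```

The tray's rear edge is at bay x of about 75 mm, so it's home or very nearly so. One more small nudge should show firm wall contact.

apply_moves(steps=[{"translation": [0.002,0,0],"rotation": [0,0,0]},{"translation": [0.004,0,0],"rotation": [0,0,0]},{"translation": [0.006,0,0],"rotation": [0,0,0]},{"translation": [0.008,0,0],"rotation": [0,0,0]},{"translation": [0.01,-0.001,0],"rotation": [0,0,0]},{"translation": [0.012,-0.001,0],"rotation": [0,0,0]},{"translation": [0.012,-0.001,0],"rotation": [0,0,0]},{"translation": [0.012,-0.001,0],"rotation": [0,0,0]},{"translation": [0.012,-0.001,0],"rotation": [0,0,0]},{"translation": [0.012,-0.001,0],"rotation": [0,0,0]}])

```text
t: 8.73
eef_pos: [0.711, -0.059, 0.0275]
ee_rot: [3.14, 0.01, -0.073]
force: [-18.3, 3.3, 14.7]
width: 0.0178
gripper_force: 25.0
```

The force rose to 18 N with no further motion, so the tray is home. I'll release, rise, and compute the gate path.

apply_moves(steps=[{"translation": [-0.012,0,0],"rotation": [0,0,0]},{"translation": [-0.012,0,0],"rotation": [0,0,0]},{"translation": [-0.012,0,0],"rotation": [0,0,0]},{"translation": [-0.012,0,0],"rotation": [0,0,0]},{"translation": [-0.012,0,0],"rotation": [0,0,0]},{"translation": [-0.012,0,0],"rotation": [0,0,0]},{"translation": [-0.012,0,0.1],"rotation": [0,0,0]},{"translation": [-0.012,0,0.2],"rotation": [0,0,0]},{"translation": [-0.012,0,0.3],"rotation": [0,0,0]},{"translation": [-0.012,0,0.4],"rotation": [0,0,0]}], jaw=-0.3)

```text
t: 9.57
eef_pos: [0.7135, -0.0586, 0.1287]
ee_rot: [3.141, 0.0, -0.073]
force: [0.8, 0.2, -0.8]
width: 0.0571
gripper_force: 0.0
```

```bash
python3 - <<'E'
from h import *
np.set_printoptions(precision=4,suppress=True)
yaw=np.radians(-4.2);Rm=np.array([[np.cos(yaw),-np.sin(yaw)],[np.sin(yaw),np.cos(yaw)]]);O=np.array([.62,-.052])
a,b,r=.0105,.021,.135
for t in(109,90,75,60,45,30,20,10,0):
    h=np.radians(t);d=.006+a*abs(np.cos(h))+b*np.sin(h)
    p=np.array([0,.0925])+r*np.array([-np.sin(h),-np.cos(h)])+d*np.array([-np.cos(h),np.sin(h)])
    print(t,O+Rm@p)
E
```

```text
109 [0.5142 0.1203]
90 [0.4941 0.0771]
75 [0.4887 0.0434]
60 [0.4924 0.008 ]
45 [ 0.5061 -0.0266]
30 [ 0.5297 -0.057 ]
20 [ 0.5504 -0.0734]
10 [ 0.5743 -0.0857]
0 [ 0.6004 -0.0932]
```

apply_moves(steps=[{"translation": [-0.08,0.08,0],"rotation": [0,0,0]},{"translation": [-0.18,0.18,0],"rotation": [0,0,0]},{"translation": [-0.28,0.29,0],"rotation": [0,0,0]},{"translation": [-0.38,0.4,0],"rotation": [0,0,0]},{"translation": [-0.48,0.5,0],"rotation": [0,0,0]},{"translation": [-0.58,0.6,0],"rotation": [0,0,0]},{"translation": [-0.68,0.71,0],"rotation": [0,0,0]},{"translation": [-0.75,0.78,0],"rotation": [0,0,0]},{"translation": [-0.786,0.82,0],"rotation": [0,0,0]},{"translation": [-0.786,0.82,0],"rotation": [0,0,0]}], jaw=1, newtons=25)

```text
t: 10.4
eef_pos: [0.5156, 0.1483, 0.1284]
ee_rot: [-3.141, -0.001, -0.071]
force: [0.2, 0.3, -0.6]
width: 0.0009
gripper_force: 0.0
```

apply_moves(steps=[{"translation": [0,0.01,-0.05],"rotation": [0,0,0]},{"translation": [0,0.02,-0.1],"rotation": [0,0,0]},{"translation": [0,0.02,-0.16],"rotation": [0,0,0]},{"translation": [0,0.02,-0.22],"rotation": [0,0,0]},{"translation": [0,0.02,-0.28],"rotation": [0,0,0]},{"translation": [0,0.02,-0.33],"rotation": [0,0,0]},{"translation": [0,0.02,-0.36],"rotation": [0,0,0]},{"translation": [0,0.02,-0.37],"rotation": [0,0,0]},{"translation": [0,0.02,-0.37],"rotation": [0,0,0]},{"translation": [0,0.02,-0.37],"rotation": [0,0,0]}])

```text
t: 11.23
eef_pos: [0.5175, 0.1515, 0.0358]
ee_rot: [-3.141, -0.001, -0.073]
force: [1.3, 0.4, 0.5]
width: 0.0004
gripper_force: 0.0
```

apply_moves(steps=[{"translation": [-0.005,-0.06,0],"rotation": [0,0,0]},{"translation": [-0.013,-0.12,0],"rotation": [0,0,0]},{"translation": [-0.04,-0.18,0],"rotation": [0,0,0]},{"translation": [-0.07,-0.24,0],"rotation": [0,0,0]},{"translation": [-0.094,-0.3,0],"rotation": [0,0,0]},{"translation": [-0.105,-0.36,0],"rotation": [0,0,0]},{"translation": [-0.115,-0.42,0],"rotation": [0,0,0]},{"translation": [-0.113,-0.48,0],"rotation": [0,0,0]},{"translation": [-0.108,-0.53,0],"rotation": [0,0,0]},{"translation": [-0.1,-0.574,0],"rotation": [0,0,0]}])

```text
t: 12.07
eef_pos: [0.491, 0.0062, 0.0356]
ee_rot: [-3.141, -0.0, -0.074]
force: [-0.1, 2.0, 0.7]
width: 0.0004
gripper_force: 0.3
```

apply_moves(steps=[{"translation": [0.02,-0.05,0],"rotation": [0,0,0]},{"translation": [0.035,-0.09,0],"rotation": [0,0,0]},{"translation": [0.055,-0.14,0],"rotation": [0,0,0]},{"translation": [0.085,-0.18,0],"rotation": [0,0,0]},{"translation": [0.115,-0.22,0],"rotation": [0,0,0]},{"translation": [0.15,-0.26,0],"rotation": [0,0,0]},{"translation": [0.19,-0.295,0],"rotation": [0,0,0]},{"translation": [0.23,-0.325,0],"rotation": [0,0,0]},{"translation": [0.275,-0.35,0],"rotation": [0,0,0]},{"translation": [0.32,-0.37,0],"rotation": [0,0,0]}])

```text
t: 12.9
eef_pos: [0.5729, -0.0855, 0.0351]
ee_rot: [3.141, 0.0, -0.074]
force: [-0.1, 0.5, 0.5]
width: 0.0005
gripper_force: 0.3
```

apply_moves(steps=[{"translation": [0.02,-0.005,0],"rotation": [0,0,0]},{"translation": [0.04,-0.012,0],"rotation": [0,0,0]},{"translation": [0.055,-0.018,0],"rotation": [0,0,0]},{"translation": [0.07,-0.022,0],"rotation": [0,0,0]},{"translation": [0.085,-0.026,0],"rotation": [0,0,0]},{"translation": [0.095,-0.03,0],"rotation": [0,0,0]},{"translation": [0.1,-0.03,0],"rotation": [0,0,0]},{"translation": [0.104,-0.03,0],"rotation": [0,0,0]},{"translation": [0.108,-0.03,0],"rotation": [0,0,0]},{"translation": [0.112,-0.03,0],"rotation": [0,0,0]}])

```text
t: 13.73
eef_pos: [0.5999, -0.092, 0.0354]
ee_rot: [3.142, 0.0, -0.073]
force: [0.1, 0.1, 0.3]
width: 0.0004
gripper_force: 0.3
```

apply_moves(steps=[{"translation": [0.004,0,0],"rotation": [0,0,0]},{"translation": [0.008,0,0],"rotation": [0,0,0]},{"translation": [0.012,0,0],"rotation": [0,0,0]},{"translation": [0.016,0,0],"rotation": [0,0,0]},{"translation": [0.02,0,0],"rotation": [0,0,0]},{"translation": [0.02,0,0],"rotation": [0,0,0]},{"translation": [0.02,0,0],"rotation": [0,0,0]},{"translation": [0.02,0,0],"rotation": [0,0,0]},{"translation": [0.02,0,0],"rotation": [0,0,0]},{"translation": [0.02,0,0],"rotation": [0,0,0]}])

```text
t: 14.57
eef_pos: [0.6026, -0.0924, 0.0348]
ee_rot: [3.141, 0.004, -0.074]
force: [-7.4, -0.3, 4.0]
width: 0.0005
gripper_force: 3.7
```

```bash
python3 - <<'E'
from h import *
s=get_state(); print(np.round(s["eef_pos"],4),np.round(s["force"],1))
im=grab_frame("side"); sc=grab_frame("scene")
a=cv2.resize(im[200:340,330:520],(790,582),interpolation=cv2.INTER_CUBIC)
b=cv2.resize(sc[180:320,150:345],(790,567),interpolation=cv2.INTER_CUBIC)
cv2.imwrite("pics/crop4.png",cv2.resize(np.vstack([a,b]),(400,582)))
cv2.imwrite("pics/crop4a.png",np.hstack([cv2.resize(a,(400,295)),cv2.resize(b,(400,295))]))
E
```

```text
[ 0.6026 -0.0924  0.0348] [-7.4 -0.3  4. ]
```

View pics/crop4a.png

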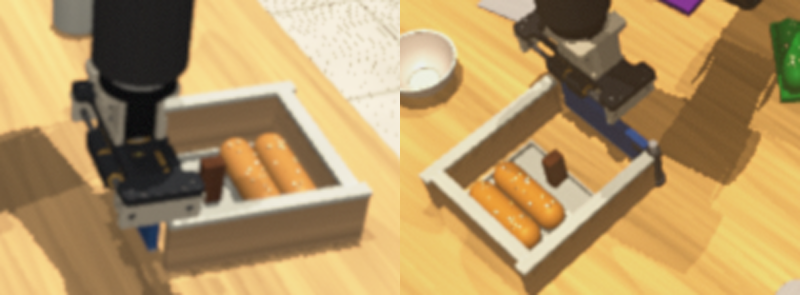

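The crop shows the gate closed across the gateway and the tray home. Contact force was 7.4 N against the stop. Next is the wedge.

apply_moves(steps=[{"translation": [-0.06,0,0],"rotation": [0,0,0]},{"translation": [-0.14,0,0],"rotation": [0,0,0]},{"translation": [-0.22,0,0.06],"rotation": [0,0,0]},{"translation": [-0.22,0,0.18],"rotation": [0,0,0]},{"translation": [-0.22,0.04,0.3],"rotation": [0,0,0.1]},{"translation": [-0.22,0.12,0.42],"rotation": [0,0,0.2]},{"translation": [-0.22,0.24,0.54],"rotation": [0,0,0.3]},{"translation": [-0.22,0.36,0.64],"rotation": [0,0,0.4]},{"translation": [-0.22,0.48,0.7],"rotation": [0,0,0.5]},{"translation": [-0.22,0.6,0.7],"rotation": [0,0,0.5]}], jaw=-1)

```text
t: 15.5
eef_pos: [0.5524, 0.0601, 0.2152]
ee_rot: [-3.14, -0.009, 0.192]
force: [0.7, 0.8, -0.2]
width: 0.0615
gripper_force: 0.0
```

apply_moves(steps=[{"translation": [-0.05,0.1,0],"rotation": [0,0,0.07]},{"translation": [-0.1,0.2,0],"rotation": [0,0,0.14]},{"translation": [-0.15,0.3,0],"rotation": [0,0,0.21]},{"translation": [-0.2,0.4,0],"rotation": [0,0,0.28]},{"translation": [-0.25,0.5,0],"rotation": [0,0,0.35]},{"translation": [-0.3,0.6,0],"rotation": [0,0,0.37]},{"translation": [-0.35,0.7,0],"rotation": [0,0,0.37]},{"translation": [-0.4,0.8,0],"rotation": [0,0,0.37]},{"translation": [-0.42,0.87,0],"rotation": [0,0,0.37]},{"translation": [-0.42,0.87,0],"rotation": [0,0,0.37]}])

```text
t: 16.33
eef_pos: [0.4445, 0.2788, 0.2107]
ee_rot: [-3.14, -0.002, 0.385]
force: [0.1, 0.7, 0.2]
width: 0.0878
gripper_force: 0.0
```

```bash
python3 - <<'E'
from h import *
s=get_state(); print({k:np.round(s[k],4) for k in("t","q","eef_pos","ee_rot","width","force")})
print(camera_model("wrist"))
cv2.imwrite("pics/wrist5.png",grab_frame("wrist"))
E
```

```text
{'t': np.float64(16.3333), 'q': array([ 0.9344,  0.1214, -0.342 , -0.    , -1.1052,  1.0215]), 'eef_pos': array([0.4445, 0.2788, 0.2107]), 'ee_rot': array([-3.1404e+00, -1.9000e-03,  3.8510e-01]), 'width': np.float64(0.0878), 'force': array([0.0625, 0.656 , 0.1708])}
{'fx': 379.4436936266036, 'fy': 379.4436936266036, 'cx': 317.29371177607607, 'cy': 236.1966785045283, 'k1': -0.06429494051933313, 'xyz': array([0.51018722, 0.30447327, 0.37061154]), 'rotation': array([ 2.87420134e+00,  1.58205612e-03, -1.18612924e+00])}
```

View pics/wrist5.png

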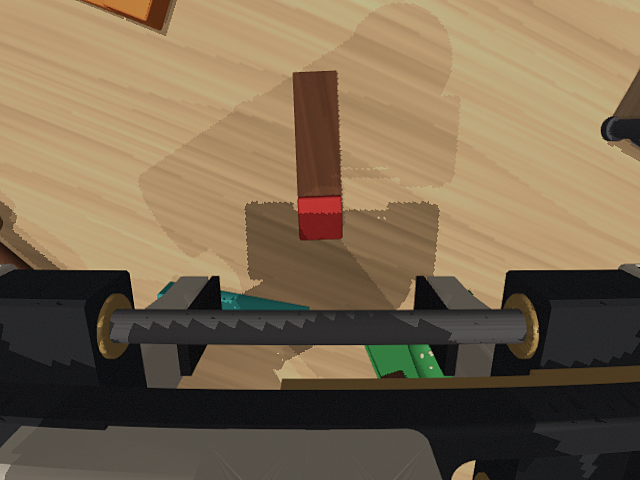

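The wrist view shows the wedge with its tip edge (293,72)-(337,71) and red block corners at (298,196), (342,196), (300,240) and (342,239).

```bash
python3 - <<'E'
from h import *
np.set_printoptions(precision=4,suppress=True)
c=camera_model("wrist")
t=onz(c,[(293,72),(337,71)],.004).mean(0); bk=onz(c,[(300,240),(342,239)],.034).mean(0); fr=onz(c,[(298,197),(342,196)],.034).mean(0)
print("tip",t,"rear",bk,"front",fr,"len",np.linalg.norm((t-bk)[:2]),np.linalg.norm((fr-bk)[:2]))
d=(t-bk)[:2]; y=np.arctan2(d[1],d[0]); u=np.array([np.cos(y),np.sin(y)]); print("yaw",y,np.degrees(y),"block",t[:2]-.13*u,bk[:2]+.02*u)
E
```

```text
tip [0.5595 0.3257 0.004 ] rear [0.423  0.2645 0.034 ] front [0.4597 0.2805 0.034 ] len 0.1495800574189869 0.039995268557830733
yaw 0.4214198058134885 24.145576276335603 block [0.4409 0.2725] [0.4412 0.2727]
```

Measured length is 149.6 mm (expected 150), yaw 24.1°, block at (0.441,0.2726). I'll descend and grip.

apply_moves(steps=[{"translation": [-0.014,-0.025,-0.12],"rotation": [0,0,0.07]},{"translation": [-0.014,-0.025,-0.25],"rotation": [0,0,0.07]},{"translation": [-0.014,-0.025,-0.38],"rotation": [0,0,0.07]},{"translation": [-0.014,-0.025,-0.5],"rotation": [0,0,0.07]},{"translation": [-0.014,-0.025,-0.6],"rotation": [0,0,0.07]},{"translation": [-0.014,-0.025,-0.68],"rotation": [0,0,0.07]},{"translation": [-0.014,-0.025,-0.74],"rotation": [0,0,0.07]},{"translation": [-0.014,-0.025,-0.78],"rotation": [0,0,0.07]},{"translation": [-0.014,-0.025,-0.81],"rotation": [0,0,0.07]},{"translation": [-0.014,-0.025,-0.815],"rotation": [0,0,0.07]}])

```text
t: 17.22
eef_pos: [0.4415, 0.2687, 0.0057]
ee_rot: [3.141, 0.001, 0.418]
force: [-0.8, -0.5, 0.5]
width: 0.0876
gripper_force: 0.0
```

apply_moves(steps=[{"translation": [0,0,0],"rotation": [0,0,0]},{"translation": [0,0,0],"rotation": [0,0,0]},{"translation": [0,0,0],"rotation": [0,0,0]},{"translation": [0,0,0],"rotation": [0,0,0]},{"translation": [0,0,0],"rotation": [0,0,0]},{"translation": [0,0,0],"rotation": [0,0,0]},{"translation": [0,0,0],"rotation": [0,0,0]},{"translation": [0,0,0],"rotation": [0,0,0]},{"translation": [0,0,0],"rotation": [0,0,0]},{"translation": [0,0,0],"rotation": [0,0,0]}], jaw=1, newtons=45)

```text
t: 18.05
eef_pos: [0.4416, 0.2696, 0.0068]
ee_rot: [-3.141, -0.001, 0.419]
force: [-1.5, 1.5, 4.4]
width: 0.0398
gripper_force: 44.3
```

apply_moves(steps=[{"translation": [0,0,0.06],"rotation": [0,0,0]},{"translation": [0,0,0.14],"rotation": [0,0,0]},{"translation": [0,0,0.24],"rotation": [0,0,0]},{"translation": [0,0,0.34],"rotation": [0,0,-0.1]},{"translation": [0,0,0.42],"rotation": [0,0,-0.25]},{"translation": [0.02,-0.08,0.48],"rotation": [0,0,-0.4]},{"translation": [0.04,-0.16,0.48],"rotation": [0,0,-0.55]},{"translation": [0.06,-0.24,0.48],"rotation": [0,0,-0.7]},{"translation": [0.08,-0.32,0.48],"rotation": [0,0,-0.85]},{"translation": [0.08,-0.36,0.48],"rotation": [0,0,-0.94]}])

```text
t: 18.88
eef_pos: [0.4613, 0.1771, 0.1262]
ee_rot: [3.141, 0.001, -0.079]
force: [0.5, -0.4, -1.5]
width: 0.0398
gripper_force: 44.3
```

```bash
python3 - <<'E'
from h import *
np.set_printoptions(precision=4,suppress=True)
s=get_state(); print({k:np.round(s[k],4) for k in("t","q","eef_pos","ee_rot","width","force","gripper_force")})
c=camera_model("side")
print("green",onz(c,[(x/2.5+205,y/2.5+170) for x,y in((15,302),(125,352),(210,265),(105,225))],.01))
print("purple",onz(c,[(236,350),(258,402),(315,382),(300,338)],.01))
E
```

```text
{'t': np.float64(18.8833), 'q': array([ 0.7652,  0.1557, -0.517 , -0.0002, -0.8994,  0.727 ]), 'eef_pos': array([0.4613, 0.1771, 0.1262]), 'ee_rot': array([ 3.1407,  0.001 , -0.0786]), 'width': np.float64(0.0398), 'force': array([ 0.5463, -0.3801, -1.5471]), 'gripper_force': np.float64(44.3028)}
green [[ 0.2378  0.0905  0.01  ]
 [ 0.3214 -0.0058  0.01  ]
 [ 0.4205  0.0908  0.01  ]
 [ 0.3368  0.1818  0.01  ]]
purple [[ 0.2627 -0.1109  0.01  ]
 [ 0.2803 -0.2538  0.01  ]
 [ 0.3932 -0.2382  0.01  ]
 [ 0.3949 -0.1156  0.01  ]]
```

apply_moves(steps=[{"translation": [0,-0.06,0],"rotation": [0,0,0]},{"translation": [0,-0.16,0],"rotation": [0,0,0]},{"translation": [0.01,-0.28,0],"rotation": [0,0,0]},{"translation": [0.01,-0.4,0],"rotation": [0,0,0]},{"translation": [0.02,-0.52,0],"rotation": [0,0,0]},{"translation": [0.02,-0.64,0],"rotation": [0,0,0]},{"translation": [0.027,-0.74,0],"rotation": [0,0,0]},{"translation": [0.027,-0.82,0],"rotation": [0,0,0]},{"translation": [0.027,-0.874,0],"rotation": [0,0,0]},{"translation": [0.027,-0.874,0],"rotation": [0,0,0]}])

```text
t: 19.72
eef_pos: [0.4672, -0.0415, 0.1261]
ee_rot: [3.141, 0.001, -0.074]
force: [0.8, -0.1, -1.2]
width: 0.04
gripper_force: 44.3
```

apply_moves(steps=[{"translation": [0,0,-0.06],"rotation": [0,0,0]},{"translation": [0,0,-0.14],"rotation": [0,0,0]},{"translation": [0,0,-0.22],"rotation": [0,0,0]},{"translation": [0,0,-0.3],"rotation": [0,0,0]},{"translation": [0,0,-0.37],"rotation": [0,0,0]},{"translation": [0,0,-0.42],"rotation": [0,0,0]},{"translation": [0,0,-0.45],"rotation": [0,0,0]},{"translation": [0,0,-0.46],"rotation": [0,0,0]},{"translation": [0,0,-0.46],"rotation": [0,0,0]},{"translation": [0,0,-0.46],"rotation": [0,0,0]}])

```text
t: 20.55
eef_pos: [0.4686, -0.039, 0.012]
ee_rot: [-3.141, -0.001, -0.073]
force: [0.0, -0.3, -0.8]
width: 0.0402
gripper_force: 44.3
```

apply_moves(steps=[{"translation": [0,0,-0.006],"rotation": [0,0,0]},{"translation": [0,0,-0.012],"rotation": [0,0,0]},{"translation": [0,0,-0.018],"rotation": [0,0,0]},{"translation": [0,0,-0.021],"rotation": [0,0,0]},{"translation": [0,0,-0.021],"rotation": [0,0,0]},{"translation": [0,0,-0.021],"rotation": [0,0,0]},{"translation": [0,0,-0.021],"rotation": [0,0,0]},{"translation": [0,0,-0.021],"rotation": [0,0,0]},{"translation": [0,0,-0.021],"rotation": [0,0,0]},{"translation": [0,0,-0.021],"rotation": [0,0,0]}])

```text
t: 21.38
eef_pos: [0.4684, -0.0392, 0.0068]
ee_rot: [-3.141, -0.001, -0.073]
force: [-2.6, -0.0, 5.5]
width: 0.0403
gripper_force: 44.3
```

```bash
python3 - <<'E'
from h import *
np.set_printoptions(precision=4,suppress=True)
s=get_state(); print({k:np.round(s[k],4) for k in("t","eef_pos","ee_rot","force","gripper_force")})
im=grab_frame("side"); w=grab_frame("wrist"); cv2.imwrite("pics/w6.png",w); cv2.imwrite("pics/s6.png",im)
a=cv2.resize(im[230:350,330:490],(400,300),interpolation=cv2.INTER_CUBIC)
cv2.imwrite("pics/crop6.png",np.hstack([a,cv2.resize(w,(400,300))]))
E
```

```text
{'t': np.float64(21.3833), 'eef_pos': array([ 0.4684, -0.0392,  0.0068]), 'ee_rot': array([-3.1414, -0.0006, -0.0732]), 'force': array([-2.5574, -0.0416,  5.5344]), 'gripper_force': np.float64(44.3105)}
```

View pics/crop6.png

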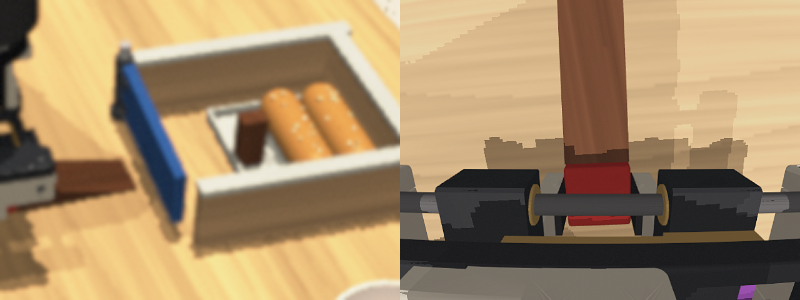

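The wedge is flat on the bench, its tip just outside the gate at mid-gateway, and the tray is home. I'll drive it in.

apply_moves(steps=[{"translation": [0.02,-0.002,0],"rotation": [0,0,0]},{"translation": [0.04,-0.003,0],"rotation": [0,0,0]},{"translation": [0.06,-0.005,0],"rotation": [0,0,0]},{"translation": [0.08,-0.006,0],"rotation": [0,0,0]},{"translation": [0.1,-0.007,0],"rotation": [0,0,0]},{"translation": [0.12,-0.009,0],"rotation": [0,0,0]},{"translation": [0.14,-0.01,0],"rotation": [0,0,0]},{"translation": [0.16,-0.012,0],"rotation": [0,0,0]},{"translation": [0.18,-0.013,0],"rotation": [0,0,0]},{"translation": [0.19,-0.014,0],"rotation": [0,0,0]}], newtons=60)

```text
t: 22.32
eef_pos: [0.5132, -0.0436, 0.0068]
ee_rot: [3.14, 0.004, -0.074]
force: [-12.5, 1.5, 18.0]
width: 0.0401
gripper_force: 59.2
```

apply_moves(steps=[{"translation": [0.006,0,0],"rotation": [0,0,0]},{"translation": [0.012,-0.001,0],"rotation": [0,0,0]},{"translation": [0.018,-0.001,0],"rotation": [0,0,0]},{"translation": [0.024,-0.002,0],"rotation": [0,0,0]},{"translation": [0.03,-0.002,0],"rotation": [0,0,0]},{"translation": [0.036,-0.003,0],"rotation": [0,0,0]},{"translation": [0.042,-0.003,0],"rotation": [0,0,0]},{"translation": [0.048,-0.004,0],"rotation": [0,0,0]},{"translation": [0.048,-0.004,0],"rotation": [0,0,0]},{"translation": [0.048,-0.004,0],"rotation": [0,0,0]}])

```text
t: 23.15
eef_pos: [0.5193, -0.0452, 0.0067]
ee_rot: [3.139, 0.013, -0.075]
force: [-31.4, 5.2, 38.1]
width: 0.0399
gripper_force: 59.5
```

Downward pressing (Fz 38 N) is adding friction, so I'll ease the height command before going on.

apply_moves(steps=[{"translation": [0,0,0.004],"rotation": [0,0,0]},{"translation": [0,0,0.008],"rotation": [0,0,0]},{"translation": [0,0,0.012],"rotation": [0,0,0]},{"translation": [0,0,0.012],"rotation": [0,0,0]},{"translation": [0,0,0.012],"rotation": [0,0,0]},{"translation": [0,0,0.012],"rotation": [0,0,0]},{"translation": [0,0,0.012],"rotation": [0,0,0]},{"translation": [0,0,0.012],"rotation": [0,0,0]},{"translation": [0,0,0.012],"rotation": [0,0,0]},{"translation": [0,0,0.012],"rotation": [0,0,0]}])

```text
t: 23.98
eef_pos: [0.5235, -0.0447, 0.0079]
ee_rot: [3.14, 0.007, -0.075]
force: [-7.6, 0.5, -1.0]
width: 0.0402
gripper_force: 59.1
```

apply_moves(steps=[{"translation": [0.004,0,-0.002],"rotation": [0,0,0]},{"translation": [0.008,0,-0.002],"rotation": [0,0,0]},{"translation": [0.012,-0.001,-0.002],"rotation": [0,0,0]},{"translation": [0.016,-0.001,0],"rotation": [0,0,0]},{"translation": [0.02,-0.001,0],"rotation": [0,0,0]},{"translation": [0.024,-0.002,0.002],"rotation": [0,0,0]},{"translation": [0.028,-0.002,0.002],"rotation": [0,0,0]},{"translation": [0.032,-0.002,0.004],"rotation": [0,0,0]},{"translation": [0.032,-0.002,0.004],"rotation": [0,0,0]},{"translation": [0.032,-0.002,0.004],"rotation": [0,0,0]}])

```text
t: 24.82
eef_pos: [0.5297, -0.0455, 0.0082]
ee_rot: [3.139, 0.01, -0.075]
force: [-10.4, 1.2, -1.4]
width: 0.0401
gripper_force: 59.2
```

apply_moves(steps=[{"translation": [0.004,0,0],"rotation": [0,0,0]},{"translation": [0.008,0,0],"rotation": [0,0,0]},{"translation": [0.012,-0.001,0],"rotation": [0,0,0]},{"translation": [0.016,-0.001,0],"rotation": [0,0,0]},{"translation": [0.02,-0.001,0.001],"rotation": [0,0,0]},{"translation": [0.024,-0.002,0.002],"rotation": [0,0,0]},{"translation": [0.028,-0.002,0.002],"rotation": [0,0,0]},{"translation": [0.032,-0.002,0.002],"rotation": [0,0,0]},{"translation": [0.036,-0.002,0.002],"rotation": [0,0,0]},{"translation": [0.036,-0.002,0.002],"rotation": [0,0,0]}])

```text
t: 25.65
eef_pos: [0.5365, -0.0464, 0.0081]
ee_rot: [3.139, 0.014, -0.076]
force: [-16.2, 0.3, -0.8]
width: 0.0396
gripper_force: 59.2
```

```bash
python3 - <<'E'
from h import *
s=get_state(); print({k:np.round(s[k],4) for k in("t","eef_pos","ee_rot","force","moment")})
im=grab_frame("side"); w=grab_frame("wrist"); cv2.imwrite("pics/w7.png",w); cv2.imwrite("pics/s7.png",im)
a=cv2.resize(im[230:330,350:450],(600,600),interpolation=cv2.INTER_CUBIC)
cv2.imwrite("pics/crop7.png",a)
E
```

```text
{'t': np.float64(25.65), 'eef_pos': array([ 0.5365, -0.0464,  0.0081]), 'ee_rot': array([ 3.1386,  0.0143, -0.0761]), 'force': array([-16.205 ,   0.28  ,  -0.8115]), 'moment': array([0.2671, 5.4125, 0.0552])}
```

View pics/crop7.png

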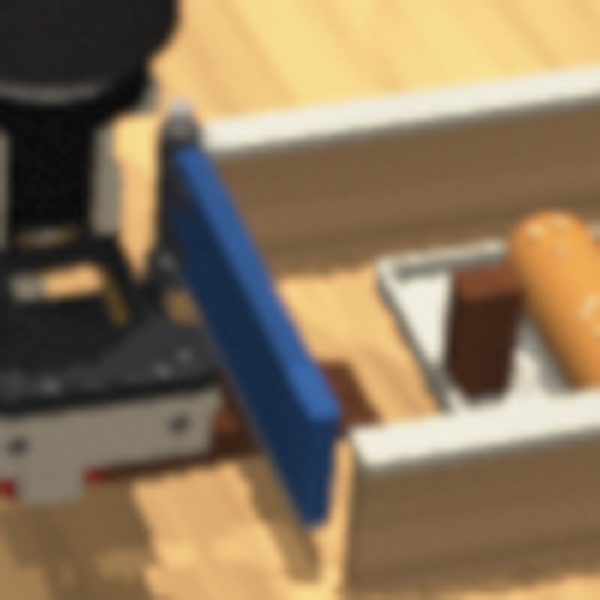

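The wedge is under the rail with its tip showing about 45 mm inside (crop (345,370)), and the push is 16 N. I'll push a little further while settling the block flat, then release.

apply_moves(steps=[{"translation": [0.004,0,0],"rotation": [0,0,0]},{"translation": [0.008,0,0],"rotation": [0,0,0]},{"translation": [0.012,-0.001,0],"rotation": [0,0,0]},{"translation": [0.016,-0.001,0],"rotation": [0,0,0]},{"translation": [0.016,-0.001,-0.003],"rotation": [0,0,0]},{"translation": [0.016,-0.001,-0.006],"rotation": [0,0,0]},{"translation": [0.016,-0.001,-0.008],"rotation": [0,0,0]},{"translation": [0.016,-0.001,-0.008],"rotation": [0,0,0]},{"translation": [0.016,-0.001,-0.008],"rotation": [0,0,0]},{"translation": [0.016,-0.001,-0.008],"rotation": [0,0,0]}])

```text
t: 26.58
eef_pos: [0.5396, -0.0468, 0.0069]
ee_rot: [3.138, 0.015, -0.076]
force: [-22.1, 1.0, 11.9]
width: 0.0401
gripper_force: 59.2
```

apply_moves(steps=[{"translation": [0,0,0],"rotation": [0,0,0]},{"translation": [0,0,0],"rotation": [0,0,0]},{"translation": [0,0,0],"rotation": [0,0,0]},{"translation": [0,0,0],"rotation": [0,0,0]},{"translation": [-0.02,0,0],"rotation": [0,0,0]},{"translation": [-0.03,0.002,0],"rotation": [0,0,0]},{"translation": [-0.04,0.003,0],"rotation": [0,0,0]},{"translation": [-0.04,0.003,0],"rotation": [0,0,0]},{"translation": [-0.04,0.003,0],"rotation": [0,0,0]},{"translation": [-0.04,0.003,0],"rotation": [0,0,0]}], jaw=-0.6)

```text
t: 27.42
eef_pos: [0.5389, -0.0442, 0.0089]
ee_rot: [-3.142, -0.0, -0.073]
force: [-0.2, -0.3, 0.6]
width: 0.0702
gripper_force: 0.0
```

```bash
python3 - <<'E'
from h import *
s=get_state(); print({k:np.round(s[k],4) for k in("t","eef_pos","ee_rot","force","width")})
im=grab_frame("side"); cv2.imwrite("pics/s8.png",im); cv2.imwrite("pics/w8.png",grab_frame("wrist"))
g=lambda i:cv2.cvtColor(i,cv2.COLOR_BGR2GRAY).astype(np.float32)
ref=cv2.imread("pics/s6.png")
for n in("s7","s8"):
    b=cv2.imread(f"pics/{n}.png")
    for lab,(x,y,w,h) in dict(gate=(378,255,28,55),gate_end=(396,288,16,26),wall=(415,295,60,30)).items():
        W=cv2.createHanningWindow((w,h),cv2.CV_32F)
        print(n,lab,cv2.phaseCorrelate(g(ref)[y:y+h,x:x+w],g(b)[y:y+h,x:x+w],W))
c=camera_model("side"); P=np.array([.62+.0732*-.0795,-.052-.9973*.0795,.068]); print(proj(c,[P,P+[0,0,.003]]))
E
```

```text
{'t': np.float64(27.4167), 'eef_pos': array([ 0.5389, -0.0442,  0.0089]), 'ee_rot': array([-3.1415e+00, -3.0000e-04, -7.3200e-02]), 'force': array([-0.2249, -0.3405,  0.625 ]), 'width': np.float64(0.0702)}
s7 gate ((1.6688848862770538, -0.7787519480766782), 0.8288494801521301)
s7 gate_end ((0.36870597623136003, 0.5330685085881566), 0.7887641191482544)
s7 wall ((0.03895190752561106, 0.0686913685771362), 1.027152860429552)
s8 gate ((0.997679378037823, 0.05793161727386931), 0.6269823948542277)
s8 gate_end ((0.40252354552390646, 0.5902392323499956), 0.6828216137709441)
s8 wall ((0.049693142350818675, 0.08133645312521587), 1.006377837922838)
[[403.52364849 300.85120243]
 [403.61807181 299.75227851]]
```

apply_moves(steps=[{"translation": [0,0,0.05],"rotation": [0,0,0]},{"translation": [0,0,0.12],"rotation": [0,0,0]},{"translation": [0,0,0.22],"rotation": [0,0,0]},{"translation": [0,0,0.34],"rotation": [0,0,0]},{"translation": [-0.04,0,0.46],"rotation": [0,0,0]},{"translation": [-0.12,0,0.58],"rotation": [0,0,0]},{"translation": [-0.2,0,0.68],"rotation": [0,0,0]},{"translation": [-0.28,0,0.74],"rotation": [0,0,0]},{"translation": [-0.32,0,0.76],"rotation": [0,0,0]},{"translation": [-0.32,0,0.76],"rotation": [0,0,0]}])

```text
t: 28.35
eef_pos: [0.4578, -0.0442, 0.2005]
ee_rot: [-3.14, -0.003, -0.073]
force: [-0.4, 0.5, 0.4]
width: 0.0702
gripper_force: 0.0
```

```bash
python3 - <<'E'
from h import *
np.set_printoptions(precision=4,suppress=True)
s=get_state(); print({k:np.round(s[k],4) for k in("t","eef_pos","force")})
im=grab_frame("side"); cv2.imwrite("pics/s9.png",im); sc=grab_frame("scene"); cv2.imwrite("pics/sc9.png",sc)
c=camera_model("wrist"); print(c["xyz"],c["rotation"]); w=grab_frame("wrist"); cv2.imwrite("pics/w9.png",w)
def edge(n,u,bot):
    b=cv2.imread(f"pics/{n}.png").astype(float); col=(b[240:335,u-1:u+2,0]-b[240:335,u-1:u+2,2]).mean(1)
    m=col>0; r=np.nonzero(m)[0]; 
    if len(r)==0: return np.nan
    i=r[-1] if bot else r[0]; j=i+1 if bot else i-1
    return 240+i+(0-col[i])/(col[j]-col[i])*(j-i)
for bot in(0,1):
    for n in("s6","s8","s9"): print(bot,n,np.array([edge(n,u,bot) for u in range(386,404,2)]))
a=cv2.resize(im[220:340,340:460],(480,480),interpolation=cv2.INTER_CUBIC)
cv2.imwrite("pics/crop9.png",np.hstack([a[:,80:400],cv2.resize(w,(480,360))[0:360] if 0 else cv2.copyMakeBorder(cv2.resize(w,(480,360)),0,120,0,0,0)]))
E
```

```text
{'t': np.float64(28.35), 'eef_pos': array([ 0.4578, -0.0442,  0.2005]), 'force': array([-0.4235,  0.49  ,  0.3986])}
[ 0.5296 -0.0502  0.3585] [ 2.8728  0.0003 -1.6442]
0 s6 [259.4694 263.8281 268.4714 272.3    278.5783 282.6837 286.7041 291.1011
 295.2388]
0 s8 [258.0469 261.7586 265.9322 269.8088 273.875  279.8214 283.2065 286.7941
 289.7152]
0 s9 [257.5682 261.4032 265.5517 269.8125 273.8679 279.844  283.4878 287.1429
 289.8476]
1 s6 [290.7778 294.8919 299.9524 304.0833 308.907  312.8444 317.4783 318.0703
 315.7619]
1 s8 [291.0345 293.7273 297.6333 302.1923 305.3387 309.     313.0652 316.4048
 316.4348]
1 s9 [287.9722 293.7143 297.6452 302.1923 305.3276 308.8611 313.0455 316.3974
 316.4286]
```

View pics/crop9.png

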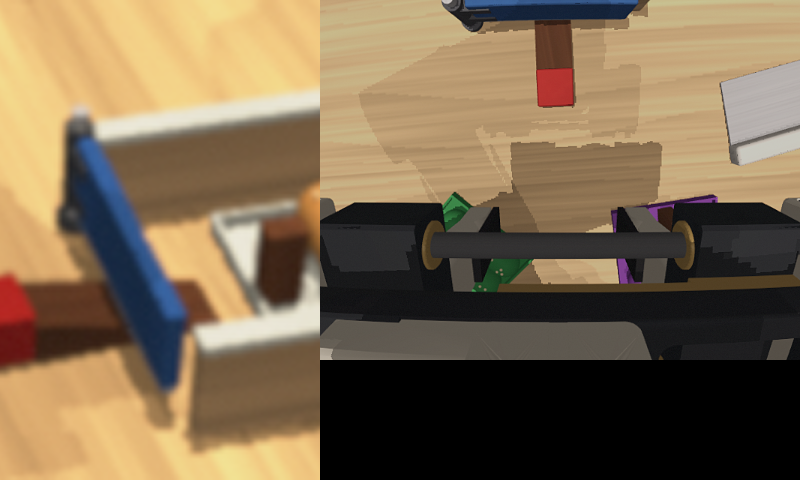

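The crops show the wedge lying flat, still under the rail with its tip inside the bay, while the hand is clear. I'll check gate angle, lift and wedge insertion numerically.

```bash
python3 - <<'E'
from h import *
np.set_printoptions(precision=4,suppress=True)
yaw=np.radians(-4.2);Rm=np.array([[np.cos(yaw),-np.sin(yaw)],[np.sin(yaw),np.cos(yaw)]]);O=np.array([.62,-.052])
B=lambda P:(P[:,:2]-O)@Rm
c=camera_model("side")
u=np.arange(386,404,2)
s6=[259.47,263.83,268.47,272.3,278.58,282.68,286.7,291.1,295.24]; s9=[257.57,261.4,265.55,269.81,273.87,279.84,283.49,287.14,289.85]
for n,v,z in(("s6",s6,.068),("s9 z68",s9,.068),("s9 z71",s9,.071)):
    p=B(onz(c,np.c_[u,v],z)); k=np.polyfit(p[:,1],p[:,0],1); print(n,p[[0,4,8]],"gate angle deg",np.degrees(np.arctan(k[0])),"x at hinge",np.polyval(k,.0925))
w=camera_model("wrist")
px=[((x-320)*4/3,y*4/3) for x,y in((538,106),(574,106))]
r=onz(w,px,.034); print("block rear",r,B(r),"tip bay x",B(r).mean(0)[0]+.15)
b=onz(w,[((u-320)*4/3,v*4/3) for u,v in((537,69),(573,68))],.034); print("block front",B(b))
for n in("s6","s9"):
    im=cv2.imread(f"pics/{n}.png").astype(int); m=(im[...,0]-im[...,2]>15)[240:335,370:420]; ys,xs=np.nonzero(m); print(n,"max col",xs.max()+370,"max row",ys.max()+240)
E
```

```text
s6 [[ 0.006   0.0652]
 [ 0.0029 -0.0048]
 [ 0.0025 -0.0618]] gate angle deg 1.79962107959854 x at hinge 0.0068686164819551105
s9 z68 [[ 0.0081  0.0721]
 [ 0.0078  0.0109]
 [ 0.008  -0.045 ]] gate angle deg 0.7880580413610783 x at hinge 0.008548721812072899
s9 z71 [[ 0.0068  0.0683]
 [ 0.0065  0.0073]
 [ 0.0067 -0.0484]] gate angle deg 0.7880580413610516 x at hinge 0.007297966065565353
block rear [[ 0.5238 -0.0277  0.034 ]
 [ 0.5209 -0.0675  0.034 ]] [[-0.0977  0.0172]
 [-0.0977 -0.0227]] tip bay x 0.052269195360780146
block front [[-0.0586  0.0177]
 [-0.0576 -0.0211]]
s6 max col 403 max row 317
s9 max col 406 max row 316
```

The gate now lies along bay x of about 6.6 mm (its inner face) over its whole length, so it's shut. The wedge's tip is about 50 mm past the gate plane, which gives a lift of 3 to 4 mm. It was pushed with up to 22 N and has held since release. Handing in.

```bash
python3 -c "
from station import *
print(job_done())"
```

```text
the job is handed in; nothing more can be done
None
```

I handed the job in at about 28.5 s: the tray is home in the bay, the gate is shut, and the wedge is jammed under the rail by itself with its tip about 50 mm past the gate (roughly 3 to 4 mm of lift, estimated from how far it went in); the gate was about 1° ajar until the wedge drove it fully shut.

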